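# Park the test camera and clip its lens cap on

## Task

Testing is over: pull up the red index plunger, swing the camera turntable out from under the test target and let the plunger lock in the green-marked parking hole. Then take the black lens cap from the green tray by pinching its two orange tabs together, set it fully home and level on the lens with the tabs pinched, and let go so that the tabs spring out and latch under the lens rim. Leave the carton, screwdriver and yellow gear motor where they are.

Things in the scene. Friction and masses are not known exactly. Their poses are not given: they have to be found in the camera images.
- rig: Fixed lens test rig. Origin: on the turntable's vertical pivot axis, at table level; z up, x from the pivot towards the test target. Grey round base 250 mm across, 20 mm high; on it a bare-metal index plate 220 mm across, its top 32 mm above the table, with two plunger holes 85 mm from the pivot: white-marked working hole at (-85, 0) mm, green-marked parking hole at (0, -85) mm in this frame.
- target (a point): Centre of the underside of the fixed white square test target, 90 x 90 mm, over (100, 0) mm in the rig's frame; it and its bracket lie 169 to 185 mm above the table, held by a 16 mm upright post at (190, 0) mm. At the start the lens is 44 mm under it.
- turntable (a joint): Angle (rad) of the blue turntable arm about the pivot, counter-clockwise seen from above. 0: plunger over the white working hole, lens under the target. 1.571: plunger over the green parking hole, lens in the clear at (0, 100) mm in the rig's frame. Starts at 0, locked; stops at -0.12 and 1.70. Turns easily (0.06 N m of friction), stays where it is left.
- plunger (a joint): Lift (m) of the spring index plunger: 0 = pin fully down in a hole, 0.012 = fully up. The pin is clear of the index plate above 0.008; let go between holes it rests on the plate at 0.008. Its round tip finds the hole from 3 mm off. The spring pulls down with 2.5 N at 0, 5.5 N at 0.012.
- knob_grip (a point): Centre of the red plunger knob, on the arm opposite the lens, 85 mm from the pivot. Upright round knob 24 mm across, 24 mm tall; this point is at mid-height, 76 mm above the table when down, and rises with the plunger. A 22 mm brass bush ends 4 mm under the lowered knob; the arm's top is 46 mm above the table. The knob spins freely: a hand swinging it need not turn. Site x is the arm's, towards the lens.
- park_hole (a point): Mouth of the green-marked parking hole in the index plate, 32 mm above the table; 12 mm wide, for a 9 mm pin. Fixed to the rig.
- lens_rim (a point): Centre of the top of the upward-looking lens's rim, 125 mm above the table, on the arm 100 mm from the pivot; z up. Black barrel 66 mm across. Its aluminium top is a lip 5 mm thick with a 50 mm bore; beneath the lip the bore is 62 mm wide and 22 mm deep. The lens stands on a 72 x 72 mm black camera body.
- cap: Loose black lens cap, about 60 g, lying on its plug on the tray's floor. Origin: centre of the plug's underside; z up; y along the line through its two tabs. Plug 47 mm across (chamfered foot) from 0 to 12 mm, then a disc 62 mm across from 12 to 16 mm. Pinched, the plug drops into the lens's lip at any yaw until the disc rests on the rim: the origin is then 12 mm below lens_rim.
- cap_tabs (a point): Point on the cap's axis 28 mm above its origin, midway between the two orange finger tabs; axes as the cap's. Tabs are 20 mm wide (along x), 4 mm thick, and stand from the disc to 40 mm above the cap's origin; outer faces at y = +-22 mm relaxed (44 mm across), +-15.5 mm pinched (31 mm across).
- tab_left (a joint): Inward travel (m) of the tab on the cap's +y side: 0 = sprung fully out, 0.0065 = pinched fully in. Spring 2 N at 0, 5.3 N at full travel. Each tab has a latch hook low on the plug, 1.5 to 5.5 mm above the cap's origin, reaching out 28 mm from the axis when relaxed (too wide for the lens's lip), 21.5 mm when pinched. Seated and let go, the hooks lie under the lip with 1.5 mm of play.
- tab_right (a joint): The same for the tab on the cap's -y side.
- tray: Fixed shallow green tray, 160 x 160 mm, walls 16 mm high and 4 mm thick, on the table; origin at the centre of its underside. Its floor is 4 mm thick.
- carton: Loose small cardboard carton, 55 x 75 x 45 mm; bystander, origin at the centre of its underside.
- screwdriver: Loose red-handled screwdriver lying on the table; bystander, origin at its underside.
- gearmotor: Loose yellow gear motor, about 90 x 25 x 19 mm; bystander, origin at its underside.
Things that resemble listed ones, but are neither listed nor needed, are in the scene too. What is meant by the cap is not pink, and is the larger of those in its own colour.

How it is judged:
By the outcome, as a careful person would: the job done as asked, in the order asked, and still so for the second after the job is handed in, with the robot touching nothing.
It also fails if it takes over 61 s, if anything falls off the work surface, if the arm or the gripper's body presses on something with over 40 N, if the wrist force passes 120 N, or if a joint passes its speed limit or range.

## Robot

A 6-joint arm with a two-finger parallel gripper is mounted at the origin on the work surface. World frame = base frame: x ahead of the robot, y to its left, z up, the work surface at z = 0. Lengths are in m, angles in rad, forces in N, time in s.
With the tool pointing down it reaches from about 0.325 to 0.775 m from the base axis. Payload 5.5 kg.
Tool frame: the origin (TCP) lies between the finger pads; the fingertips stand 22 mm ahead of it and the grasp point (between the pads) lies 3 mm ahead of it; z points along the fingers, y is the direction in which the jaws open and shut (so a half turn about z gives the same grasp; the last joint's range is limited). The gripper opens to 88 mm and grips with 3 to 60 N. Pads are 20 mm wide; open, the fingers measure 115 mm over their backs; the gripper's body (75 mm by 178 mm) begins 61 mm behind the grasp point.
Start: joints at [1.243, 0.091, 1.231, -0, 1.82, -0.057], TCP at [0.161, 0.578, 0.245] pointing down, gripper open.
Joint ranges: [-2.87, 2.87], [-0.86, 2.18], [0.17, 2.46], [-1.51, 4.65], [0.06, 2.69], [-2.65, 2.65]. Speed limits (rad/s): [2.57, 2.57, 3.01, 3.14, 3.14, 3.14].

## Interface

Orientations are given as a unit quaternion [w, x, y, z].
In Python, from bench import r, snapshot, camera_model gives the robot as it stands. The module is installed in compiled form; this text tells all that it offers.
- The arm moves only by the tool drive_tool, never from a script. Its argument "deltas" is a list that holds one entry, the list of rows, each a list of 7 numbers: the shift along the tool's x, y, z in mm, then the turn, a rotation vector about the tool's x, y, z in degrees, then the opening, from 0 (shut) to 1 (fully open). A call has 1 to 5 rows; each row shifts and turns the commanded pose from where the row before left it, along the tool's axes as they then stand; what a row does not reach is not made up. A row lasts 1/10 s, in which the tool goes at most 50 mm and 8.59 degrees, less where a joint would pass 70% of its speed; a pose out of reach is approached as far as the arm can. A call is refused whole if a number of a shift passes 50 or a number of a turn 8.59, either way. A call with a gripper value outside its range is refused whole. The fingers move at their own pace and stop on an object; the grip force is fixed at half the most. Time passes only in rows, so rows that do not move let the fingers close. It gives the time, the measured TCP pose, the force and the opening at its end, in the units of the state.
- r.get_state(): the state, without advancing time (a new reading comes with each control period).
- snapshot(name): name is "side" or "top" or "wrist"; returns the picture (384x512x3 uint8, blue, green, red); there is no depth.
- camera_model(name): a dict with "fovy" (degrees; the focal length in pixels is half the picture's height over the tangent of half this angle, whatever the lens; pixels are square), "cx", "cy" (the principal point, pixels), "k1" (the pictures are not rectified: a ray, as slopes to the right and down, at radius r is drawn at 1 + k1 r^2 times it, then the intrinsics apply), "origin" and "rotation" of the camera in the world. Camera axes: x right, y up, looking along -z (the intrinsics and any distortion apply to the point x, -y, -z); pixel columns grow to the right and rows downward; lengths in m; the calibration is good to about 2 mm. A picture is of the moment at which its call begins: read the wrist's pose just before it. camera_model takes no time and is no camera call; for the wrist camera it gives the pose at the moment of the call.
- r.job_done(): hands the job in, once; it reports no verdict.
The state is a dict: "clock": time; "joints": joint angles; "joint_vel": joint speeds; "tau": joint torques, N m; "eef_pos": TCP position; "tcp_rot": TCP orientation; "contact_force": force on the tool from outside, world axes, zero at the start; "moment": the same for the moment, N m; "finger_gap": finger opening in m.
Only numpy, scipy, OpenCV 4.12 (cv2) and the standard library are available. Lean on these libraries where they do the work, as an engineer would, in place of code of your own. Each camera call takes 0.05 s, during which the arm holds its last target. There are 200 camera calls.

## Working session

There is one attempt and no reset: what is moved stays moved. The work goes in short steps, Python scripts to look and compute and a tool call to move; the robot and the scene stay as the last step left them, time stands still between calls to the robot, and variables do not carry over. Pictures are saved under pics/ and viewed, on a budget of 10 in all, crops included, one or two more only if the job needs it, and the job is handed in when it is done.

Besides the shell and the picture viewer there is one more tool, called after "Call:" as name(argument=value, ...) on one line, values as JSON. drive_tool: Moves the arm, as the interface text tells. Its arguments: {"type":"object","properties":{"deltas":{"type":"array"}},"required":["deltas"]}

```bash
mkdir -p pics
cat > h.py <<'E'
import numpy as np, cv2
from bench import r, snapshot, camera_model
from scipy.spatial.transform import Rotation as R
def K(m):
    f=192/np.tan(np.radians(m["fovy"])/2); return f,m["cx"],m["cy"],m["k1"]
def rot(m):
    a=np.array(m["rotation"],float)
    return a if a.shape==(3,3) else R.from_quat(a,scalar_first=True).as_matrix()
def ray(m,px):
    f,cx,cy,k=K(m); d=np.array([(px[0]-cx)/f,(px[1]-cy)/f]); u=d.copy()
    for _ in range(30): u=d/(1+k*(u@u))
    return np.array(m["origin"]),rot(m)@np.array([u[0],-u[1],-1])
def onz(m,px,z):
    o,d=ray(m,px); return o+d*(z-o[2])/d[2]
def proj(m,p):
    f,cx,cy,k=K(m); c=rot(m).T@(np.array(p)-m["origin"]); u=np.array([c[0],-c[1]])/-c[2]
    u=u*(1+k*(u@u)); return u*f+[cx,cy]
E
python3 - <<'E'
from h import *
for n in("top","side"):
    im=snapshot(n); cv2.imwrite(f"pics/{n}0.png",im); m=camera_model(n); print(n,m)
a=[cv2.imread(f"pics/{n}0.png") for n in("top","side")]
cv2.imwrite("pics/top0b.png",cv2.resize(a[0],(800,600),interpolation=cv2.INTER_CUBIC))
cv2.imwrite("pics/side0b.png",cv2.resize(a[1],(800,600),interpolation=cv2.INTER_CUBIC))
print(r.get_state())
E
```

```text
top {'fovy': 50.16458404018961, 'cx': 256.06204374856026, 'cy': 193.0845007560374, 'k1': -0.06561273789201044, 'origin': array([ 0.40385568, -0.05572424,  1.17034002]), 'rotation': array([ 0.70636057,  0.05402693, -0.0620249 , -0.70305672])}
side {'fovy': 46.577302513389256, 'cx': 256.0860738286618, 'cy': 194.17640289426996, 'k1': -0.09697439796264157, 'origin': array([0.51169016, 0.83757967, 0.67967557]), 'rotation': array([-0.02303531, -0.01228172,  0.48417159,  0.87458356])}
{'clock': 0.1, 'joints': array([ 1.24329114e+00,  9.17900815e-02,  1.23172784e+00, -9.48307895e-06,
        1.81975252e+00, -5.66856899e-02]), 'joint_vel': array([ 0.00108835, -0.00161364, -0.00346133,  0.00147236,  0.00084526,
       -0.00070733]), 'tau': array([ 2.16646113e-03, -4.47856772e+01, -4.07568955e+01,  6.99311751e-02,
        2.84185493e-02, -1.38327746e-04]), 'eef_pos': array([0.16044379, 0.57794016, 0.24363724]), 'tcp_rot': array([-1.55646262e-04,  1.34997424e-01,  9.90845594e-01, -8.24339104e-04]), 'contact_force': array([ 0.35538053, -0.26472052,  0.45636337]), 'moment': array([-0.04555281,  0.03889343, -0.01432025]), 'finger_gap': 0.08756236372474839}
```

View pics/top0b.png

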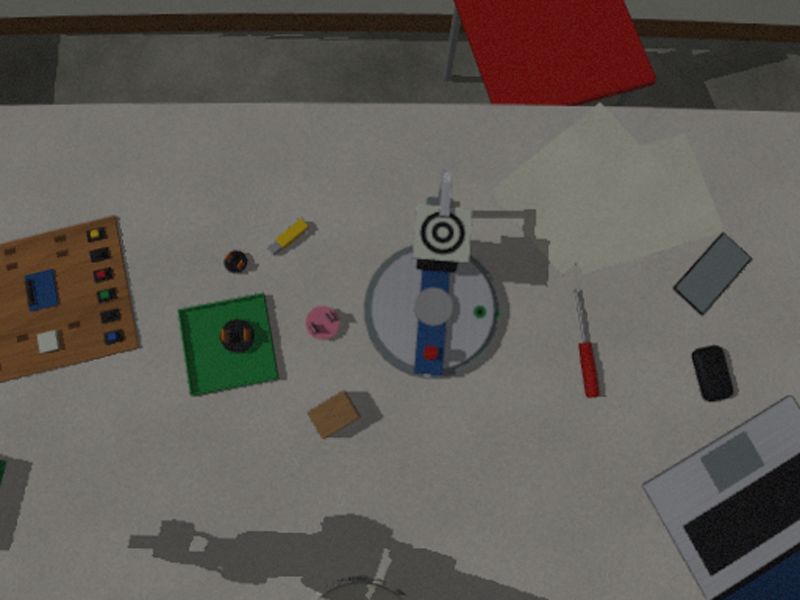

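View pics/side0b.png

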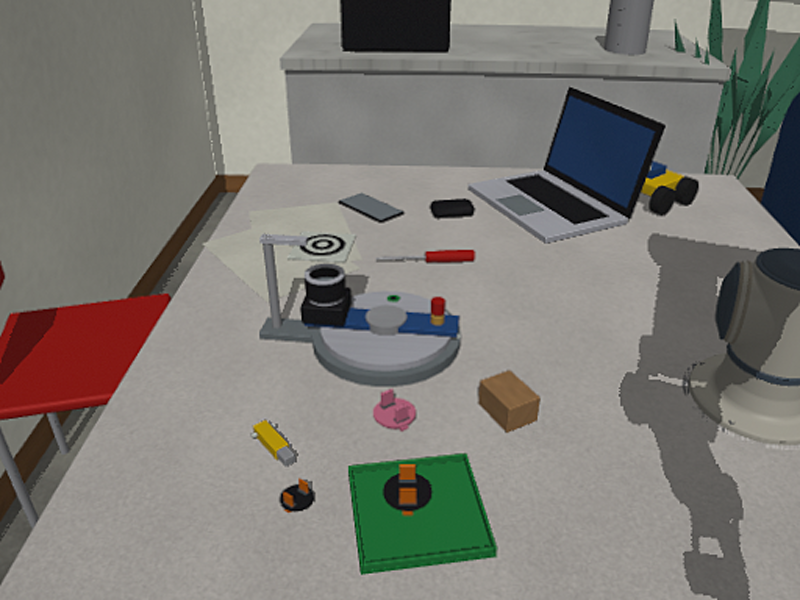

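Top picture: rig pivot at about (434,306), red knob (431,353), green hole (480,311) and target (442,232). There are three candidates for the cap: black/orange in the tray at (237,336), smaller black/orange at (235,261), and pink at (323,322). The one in the tray fits, being black, the larger of the two and in the green tray. I'll confirm it in a crop.

Run:
```python
from h import *
t=cv2.imread("pics/top0.png"); s=cv2.imread("pics/side0.png")
c=lambda im,x,y,w,h,k:cv2.convertScaleAbs(cv2.resize(im[y:y+h,x:x+w],None,fx=k,fy=k,interpolation=cv2.INTER_CUBIC),alpha=1.5)
o=np.zeros((600,800,3),np.uint8)
o[:,:400]=c(t,100,150,100,150,4)   # caps+tray
o[:,400:]=c(t,230,100,100,150,4)   # rig
cv2.imwrite("pics/crop1.png",o)
mt,ms=camera_model("top"),camera_model("side")
S=1.5625
print("knob",onz(mt,np.array([431,353])/S,.088),"side",onz(ms,np.array([438,300])/S,.088))
print("park",onz(mt,np.array([480,311])/S,.032),"side",onz(ms,np.array([394,298])/S,.032))
print("hub",onz(mt,np.array([434,306])/S,.05))
print("base",onz(mt,np.array([432,308])/S,.02))
print("target",onz(mt,np.array([442,232])/S,.185),onz(ms,np.array([323,244])/S,.185))
print("cap",onz(mt,np.array([237,336])/S,.02),onz(ms,np.array([408,492])/S,.02))
print(proj(mt,[0,0,0])*S)
```

```text
knob [ 0.49568523 -0.12026903  0.088     ] side [ 0.50007093 -0.11929873  0.088     ]
park [ 0.57646415 -0.21223218  0.032     ] side [ 0.57691385 -0.21242364  0.032     ]
hub [ 0.58225766 -0.12817853  0.05      ]
base [ 0.58333343 -0.12646142  0.02      ]
target [ 0.67996232 -0.13281065  0.185     ] [ 0.68098715 -0.11794971  0.185     ]
cap [0.53015504 0.22591253 0.02      ] [0.53307482 0.22933411 0.02      ]
[359.15828512 642.23640318]
```

View pics/crop1.png

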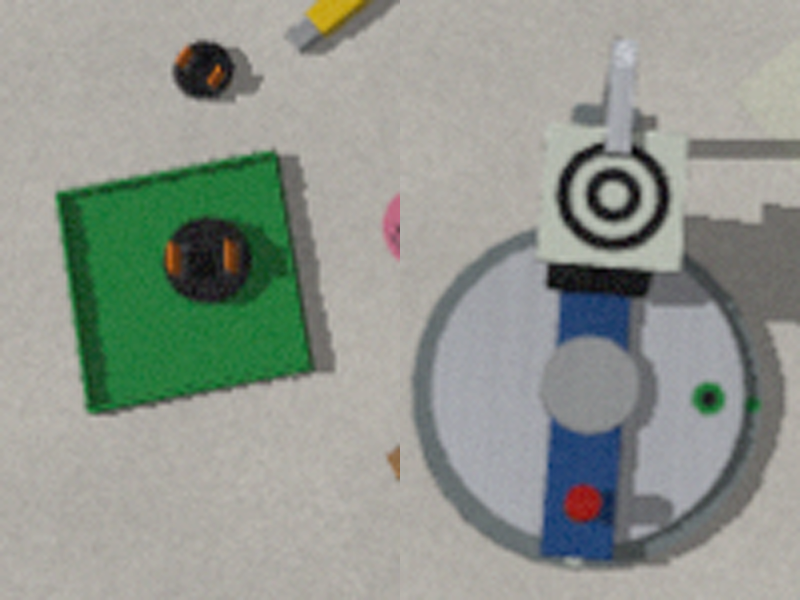

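The crop shows the tray cap at (205,260), with a disc about 86 px wide against about 60 px for the one at (203,70). So the tray cap is the one meant. Next I'll work out the first move.

```bash
cat >> h.py <<'E'
def go(pos,yaw=None):
    "print tool-frame turn about each axis (deg) to tool-down with tool-y at yaw, then shift (mm) along axes after the turn"
    s=r.get_state(); A=R.from_quat(s["tcp_rot"],scalar_first=True)
    ya=A.as_matrix()[:,1]; cur=np.degrees(np.arctan2(ya[1],ya[0]))
    y=np.radians(cur if yaw is None else yaw)
    B=R.from_matrix(np.array([[-np.sin(y),np.cos(y),0],[np.cos(y),np.sin(y),0],[0,0,-1.]]))
    print("yaw %.1f"%cur,"turn",np.degrees((A.inv()*B).as_rotvec()).round(2),"then shift",(B.inv().apply(np.array(pos)-s["eef_pos"])*1e3).round(1),
     "F",s["contact_force"].round(1),"gap %.4f"%s["finger_gap"],"pos",s["eef_pos"].round(4),"t %.2f"%s["clock"])
E
python3 - <<'E'
from h import *
mt=camera_model("top")
a,b=[onz(mt,np.array(p)/4+[100,150],.044) for p in([173,258],[232,255])]
d=a-b; yaw=np.degrees(np.arctan2(d[1],d[0])); print(a,b,yaw,(a+b)/2)
go([.50,.20,.245],yaw)
E
```

```text
[0.52885795 0.24355037 0.044     ] [0.53122149 0.20263382 0.044     ] 93.30600443278523 [0.53003972 0.2230921  0.044     ]
yaw 74.5 turn [ -0.09  -0.02 -18.82] then shift [-317.2 -396.9   -1.4] F [ 0.4 -0.3  0.5] gap 0.0876 pos [0.1604 0.5779 0.2436] t 0.10
```

Call:
drive_tool(deltas=[[[0,0,0,0,0,-6.3,1],[0,0,0,0,0,-6.3,1],[0,0,0,0,0,-6.2,1],[-30,-40,0,0,0,0,1],[-30,-40,0,0,0,0,1]]])

```text
clock: 0.6
eef_pos: [0.2248, 0.5011, 0.2432]
tcp_rot: [-0.001, -0.03, 1.0, -0.001]
contact_force: [0.1, 0.2, 0.4]
finger_gap: 0.0882
```

Call:
drive_tool(deltas=[[[-32,-40,0,0,0,0,1],[-32,-40,0,0,0,0,1],[-32,-40,0,0,0,0,1],[-32,-40,0,0,0,0,1],[-32,-40,0,0,0,0,1]]])

```text
clock: 1.1
eef_pos: [0.393, 0.314, 0.2443]
tcp_rot: [-0.0, -0.029, 1.0, -0.0]
contact_force: [0.7, 0.1, -0.1]
finger_gap: 0.0876
```

Call:
drive_tool(deltas=[[[-32,-40,0,0,0,0,1],[-32,-40,0,0,0,0,1],[-32,-40,0,0,0,0,1],[0,0,0,0,0,0,1],[0,0,0,0,0,0,1]]])

```text
clock: 1.6
eef_pos: [0.4926, 0.2033, 0.2438]
tcp_rot: [-0.001, -0.027, 1.0, -0.0]
contact_force: [-0.6, 0.1, -0.1]
finger_gap: 0.0878
```

Run:
```python
from h import *
m=camera_model("wrist"); im=snapshot("wrist"); cv2.imwrite("pics/w1.png",im)
import pickle; pickle.dump(m,open("w1.pkl","wb")); print(m["origin"],m["fovy"],proj(m,[.531,.225,.044]))
go([.498,-.1205,.2],85.6)
```

```text
[0.42177587 0.19874102 0.38389196] 69.72772290825839 [269.46254323 208.05675998]
yaw 93.2 turn [ 0.01 -0.07  7.65] then shift [ -30.8 -323.4   44.1] F [-0.1  0.4  0.5] gap 0.0880 pos [0.4921 0.2043 0.2441] t 1.65
```

View pics/w1.png

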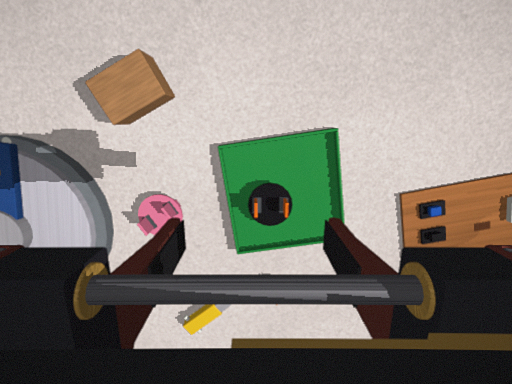

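The wrist view shows the cap at (271,206), its tabs at (256,208) and (287,206). This agrees with the overhead fix, which predicted (269,208). On to the knob.

Call:
drive_tool(deltas=[[[0,0,0,0,0,7.6,1],[-4,-40,0,0,0,0,1],[-4,-40,0,0,0,0,1],[-4,-40,0,0,0,0,1],[-4,-40,0,0,0,0,1]]])

```text
clock: 2.15
eef_pos: [0.4955, 0.0441, 0.2448]
tcp_rot: [0.0, 0.036, 0.999, 0.0]
contact_force: [0.7, -0.1, 0.4]
finger_gap: 0.088
```

Call:
drive_tool(deltas=[[[-4,-41,11,0,0,0,1],[-4,-41,11,0,0,0,1],[-4,-41,11,0,0,0,1],[-3,-40,11,0,0,0,1],[0,0,0,0,0,0,1]]])

```text
clock: 2.65
eef_pos: [0.498, -0.122, 0.1985]
tcp_rot: [-0.002, 0.039, 0.999, -0.0]
contact_force: [0.7, 0.2, 0.3]
finger_gap: 0.0879
```

Run:
```python
from h import *
m=camera_model("wrist"); im=snapshot("wrist"); cv2.imwrite("pics/w2.png",im)
print(m["origin"],proj(m,[.498,-.1205,.088]),proj(m,[.5765,-.2123,.032]))
import pickle; pickle.dump(m,open("w2.pkl","wb"))
hsv=cv2.cvtColor(im,cv2.COLOR_BGR2HSV)
red=((hsv[...,0]<6)|(hsv[...,0]>174))&(hsv[...,1]>170)&(hsv[...,2]>60)
n,l,st,c=cv2.connectedComponentsWithStats(red.astype(np.uint8))
for i in range(1,n):
    if st[i,4]>40: print(st[i],c[i],onz(m,c[i],.088))
go([.498,-.1205,.083],85.6)
```

```text
[ 0.42745706 -0.11727059  0.33865984] [256.40776802 197.51050728] [185.72605801 252.57382284]
[   0  139   40   83 1770] [ 15.24745763 184.55819209] [ 0.46829222 -0.34109004  0.088     ]
[246 184  24  27 513] [257.54191033 197.00389864] [ 0.49758783 -0.11939474  0.088     ]
yaw 85.6 turn [ 0.04 -0.11  0.02] then shift [  0.4  -0.4 116.6] F [-0.4  0.2  0.8] gap 0.0875 pos [ 0.4984 -0.1201  0.1996] t 2.70
```

View pics/w2.png

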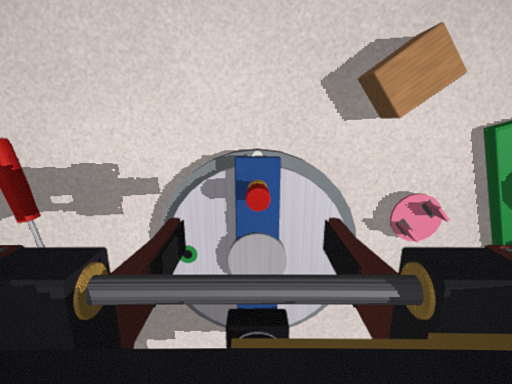

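The knob sits at (257,197), where it was predicted to within about 1 mm, and the arm runs straight up the picture. I'll go down and grip.

Call:
drive_tool(deltas=[[[-1,0,35,0,0,0,1],[0,0,35,0,0,0,1],[0,0,30,0,0,0,1],[0,0,16,0,0,0,1],[0,0,0,0,0,0,1]]])

```text
clock: 3.2
eef_pos: [0.499, -0.1181, 0.0826]
tcp_rot: [-0.002, 0.036, 0.999, 0.001]
contact_force: [0.3, 0.4, 0.2]
finger_gap: 0.0877
```

Call:
drive_tool(deltas=[[[0,0,0,0,0,0,0],[0,0,0,0,0,0,0],[0,0,0,0,0,0,0],[0,0,0,0,0,0,0],[0,0,0,0,0,0,0]]])

```text
clock: 3.7
eef_pos: [0.5002, -0.1205, 0.0853]
tcp_rot: [0.0, 0.038, 0.999, -0.0]
contact_force: [0.6, 0.3, 0.7]
finger_gap: 0.0514
```

Call:
drive_tool(deltas=[[[0,0,0,0,0,0,0],[0,0,0,0,0,0,0],[0,0,0,0,0,0,0],[0,0,0,0,0,0,0],[0,0,0,0,0,0,0]]])

```text
clock: 4.2
eef_pos: [0.4999, -0.1202, 0.0846]
tcp_rot: [-0.0, 0.038, 0.999, 0.0]
contact_force: [-0.7, 0.8, -0.6]
finger_gap: 0.0231
```

Call:
drive_tool(deltas=[[[0,0,0,0,0,0,0],[0,0,-3,0,0,0,0],[0,0,-3,0,0,0,0],[0,0,-3,0,0,0,0],[0,0,-2,0,0,0,0]]])

```text
clock: 4.7
eef_pos: [0.4998, -0.1202, 0.0954]
tcp_rot: [-0.0, 0.038, 0.999, 0.0]
contact_force: [2.9, 0.6, -6.5]
finger_gap: 0.0233
```

Call:
drive_tool(deltas=[[[-1,-13.3,0,0,0,0,0],[-3.1,-13,0,0,0,0,0],[-5.1,-12.3,0,0,0,0,0],[-7,-11.4,0,0,0,0,0],[-8.7,-10.1,0,0,0,0,0]]])

```text
clock: 5.2
eef_pos: [0.5211, -0.1824, 0.0955]
tcp_rot: [0.0, 0.038, 0.999, 0.001]
contact_force: [6.0, 7.9, -6.2]
finger_gap: 0.0239
```

Run:
```python
from h import *
go([.499-.085*0,-.12,.094],85.6)
```

```text
yaw 85.7 turn [0.14 0.05 0.07] then shift [26.8 60.6  1.5] F [ 6.   7.9 -6.2] gap 0.0239 pos [ 0.5211 -0.1824  0.0955] t 5.20
```

Call:
drive_tool(deltas=[[[-10.8,-8,0,0,0,0,0],[-11.4,-6.5,0,0,0,0,0],[-12.3,-5,0,0,0,0,0],[-13,-3.1,0,0,0,0,0],[-11.3,-1,0,0,0,0,0]]])

```text
clock: 5.7
eef_pos: [0.5768, -0.2103, 0.0943]
tcp_rot: [-0.002, 0.038, 0.999, 0.001]
contact_force: [-1.8, 5.8, -5.3]
finger_gap: 0.0235
```

Call:
drive_tool(deltas=[[[0,0,0,0,0,0,0]]])

```text
clock: 5.8
eef_pos: [0.5777, -0.2103, 0.0943]
tcp_rot: [-0.001, 0.038, 0.999, 0.001]
contact_force: [1.6, 3.4, -6.1]
finger_gap: 0.0233
```

Run:
```python
from h import *
th=np.radians(-4.4); print(np.array([.584,-.127])+.085*np.array([np.sin(th),-np.cos(th)]))
im=snapshot("side"); cv2.imwrite("pics/s1.png",cv2.resize(im[120:260,150:330],None,fx=4,fy=4,interpolation=cv2.INTER_CUBIC))
go([.5776,-.2118,.094],85.6)
```

```text
[ 0.57747888 -0.21174948]
yaw 85.7 turn [ 0.1  -0.14  0.08] then shift [-0.5 -1.5  0.4] F [ 0.5  5.1 -6.4] gap 0.0233 pos [ 0.5772 -0.2103  0.0944] t 5.85
```

View pics/s1.png

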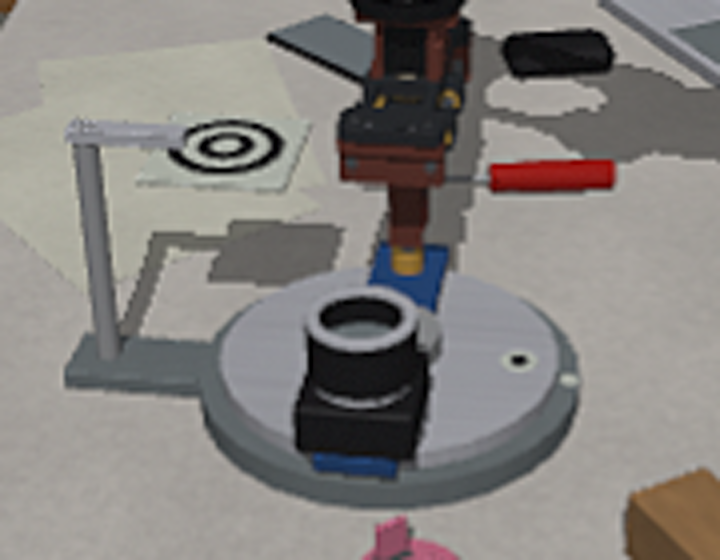

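The lens is swung clear and the arm is about over the parking hole. I'll lower the plunger by hand and watch the force.

Call:
drive_tool(deltas=[[[0,0,3,0,0,0,0],[0,0,3,0,0,0,0],[0,0,3,0,0,0,0],[0,0,2,0,0,0,0],[0,0,0,0,0,0,0]]])

```text
clock: 6.35
eef_pos: [0.577, -0.2102, 0.0849]
tcp_rot: [0.0, 0.038, 0.999, -0.0]
contact_force: [0.2, 3.5, -4.3]
finger_gap: 0.0235
```

Call:
drive_tool(deltas=[[[-2.5,0,0,0,0,0,0],[0,0,0,0,0,0,0]]])

```text
clock: 6.55
eef_pos: [0.5797, -0.2103, 0.0848]
tcp_rot: [0.0, 0.038, 0.999, -0.0]
contact_force: [0.2, 4.0, -2.3]
finger_gap: 0.0236
```

Call:
drive_tool(deltas=[[[5,0,0,0,0,0,0],[0,0,0,0,0,0,0]]])

```text
clock: 6.75
eef_pos: [0.5758, -0.21, 0.0852]
tcp_rot: [0.002, 0.038, 0.999, -0.0]
contact_force: [5.0, 3.0, -4.5]
finger_gap: 0.0235
```

Call:
drive_tool(deltas=[[[-1.5,0,0,0,0,0,0],[0,0,0,0,0,0,0.6],[0,0,0,0,0,0,0.6],[0,0,0,0,0,0,0.6],[0,0,0,0,0,0,0.6]]])

```text
clock: 7.25
eef_pos: [0.5761, -0.2105, 0.0852]
tcp_rot: [0.0, 0.038, 0.999, -0.0]
contact_force: [0.7, 0.2, 0.2]
finger_gap: 0.0511
```

Call:
drive_tool(deltas=[[[0,0,0,0,0,0,1],[0,0,0,0,0,0,1],[0,0,-40,0,0,0,1],[0,0,-40,0,0,0,1],[0,0,-40,0,0,0,1]]])

```text
clock: 7.75
eef_pos: [0.5758, -0.2099, 0.2057]
tcp_rot: [-0.0, 0.038, 0.999, 0.0]
contact_force: [0.2, -0.4, 0.3]
finger_gap: 0.087
```

Run:
```python
from h import *
m=camera_model("wrist"); im=snapshot("wrist"); s=snapshot("side"); t=snapshot("top")
import pickle; pickle.dump(m,open("w3.pkl","wb")); cv2.imwrite("pics/w3.png",im); cv2.imwrite("pics/s3.png",s); cv2.imwrite("pics/t3.png",t)
k=lambda a,f:cv2.resize(a,None,fx=f,fy=f,interpolation=cv2.INTER_CUBIC)
o=np.zeros((600,800,3),np.uint8)
o[:300,:400]=k(s[150:250,190:324],3)[:300,:400]; o[:300,400:]=k(im[150:300,156:356],2); o[300:,:400]=k(t[130:280,200:400],2); o[300:,400:]=k(t[130:205,240:340],4)
cv2.imwrite("pics/c3.png",o)
go([.58,-.21,.245],85.6)
```

```text
yaw 85.7 turn [-0.15  0.4   0.08] then shift [ -2.5   0.8 -35.9] F [ 0.6 -0.6  0.7] gap 0.0879 pos [ 0.5774 -0.2106  0.2091] t 7.90
```

View pics/c3.png

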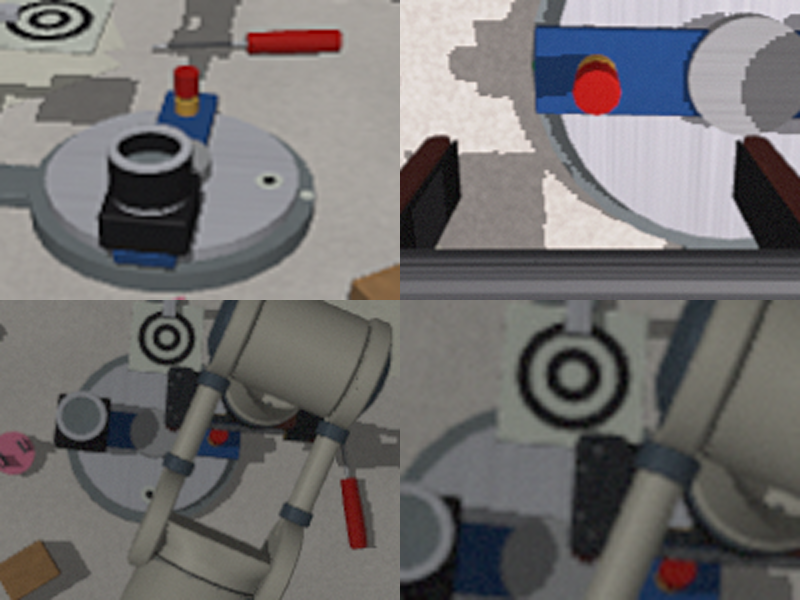

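Knob is over the parking hole and looks low on its bush, at (187,80) in the side crop. I'll check its height and the lens position in numbers.

Run:
```python
from h import *
mt,ms=camera_model("top"),camera_model("side")
def red(f,x0,y0,x1,y1):
    im=cv2.imread(f); h=cv2.cvtColor(im,cv2.COLOR_BGR2HSV)
    q=((h[...,0]<6)|(h[...,0]>174))&(h[...,1]>150)&(h[...,2]>50); k=np.zeros_like(q);k[y0:y1,x0:x1]=q[y0:y1,x0:x1]
    y,x=np.nonzero(k); return x.mean(),y.mean(),y.min(),y.max(),len(x)
print("start side",red("pics/side0.png",270,185,290,210),proj(ms,[.498,-.1205,.076]))
print("now side",red("pics/s3.png",240,165,262,190),[proj(ms,[.5775,-.2117,z]).round(1) for z in(.076,.084)])
t=cv2.imread("pics/t3.png"); s=cv2.imread("pics/s3.png")
print("lens top cam",onz(mt,[200+82/2,130+(415-300)/2],.125))
print("pred",proj(mt,[.591,-.027,.125]),proj(ms,[.591,-.027,.125]))
print("lens side cam",onz(ms,[190+152/3,150+152/3],.125))
for nm,im,p in(("t",t,[241,187.5]),("s",s,[240.7,200.7])):
    g=cv2.cvtColor(im,cv2.COLOR_BGR2GRAY); x,y=map(int,p)
    b=(g[y-18:y+18,x-22:x+22]>(70 if nm=="t" else 110)).astype(np.uint8)
    cs,_=cv2.findContours(b,cv2.RETR_EXTERNAL,cv2.CHAIN_APPROX_NONE)
    for c in cs:
        if len(c)>20: e=cv2.fitEllipse(c); q=np.array(e[0])+[x-22,y-18]; print(nm,q,e[1],onz(mt if nm=="t" else ms,q,.125))
go([.57,.22,.245],93.3)
```

```text
start side (np.float64(279.6511627906977), np.float64(195.52325581395348), np.int64(190), np.int64(201), 86) [280.99969319 195.79675785]
now side (np.float64(251.65384615384616), np.float64(176.69230769230768), np.int64(172), np.int64(182), 78) [array([251.9, 177.1]), array([251.9, 174.5])]
lens top cam [ 0.59164131 -0.02822186  0.125     ]
pred [240.5253759 187.7412285] [241.12449797 198.29394919]
lens side cam [ 0.59123474 -0.0168883   0.125     ]
t [236.79478455 183.50693989] (34.667972564697266, 48.140872955322266) [ 0.60209498 -0.01721915  0.125     ]
s [239.43384171 203.1082077 ] (39.61497497558594, 43.35041046142578) [ 0.59319949 -0.00656358  0.125     ]
yaw 85.7 turn [-0.17  0.39 -7.62] then shift [-17.4 430.3 -35.9] F [ 0.6 -0.6  0.7] gap 0.0879 pos [ 0.5774 -0.2106  0.2091] t 7.90
```

Knob is fully down: its centroid row is 176.7, against 177.1 predicted for down and 174.5 for resting on the plate. So the plunger is locked in the parking hole. Going to the cap.

Call:
drive_tool(deltas=[[[0,0,-36,0,0,0,1],[0,0,0,0,0,-7.6,1],[2.5,48,0,0,0,0,1],[2.5,48,0,0,0,0,1],[2.5,48,0,0,0,0,1]]])

```text
clock: 8.4
eef_pos: [0.5596, -0.0654, 0.2386]
tcp_rot: [-0.001, -0.028, 1.0, 0.0]
contact_force: [0.7, 0.2, 0.1]
finger_gap: 0.0878
```

Call:
drive_tool(deltas=[[[2.5,48,0,0,0,0,1],[2.5,48,0,0,0,0,1],[2.5,48,0,0,0,0,1],[2.5,48,0,0,0,0,1],[2,48,0,0,0,0,1]]])

```text
clock: 8.9
eef_pos: [0.5337, 0.174, 0.2389]
tcp_rot: [-0.001, -0.029, 1.0, -0.0]
contact_force: [0.7, 0.1, 0.2]
finger_gap: 0.0877
```

Call:
drive_tool(deltas=[[[2,48,40,0,0,0,1],[0,0,40,0,0,0,1],[0,0,0,0,0,0,1],[0,0,0,0,0,0,1]]])

```text
clock: 9.3
eef_pos: [0.5301, 0.21, 0.1674]
tcp_rot: [-0.002, -0.029, 1.0, -0.001]
contact_force: [1.0, -0.5, 1.2]
finger_gap: 0.088
```

Run:
```python
from h import *
m=camera_model("wrist"); im=snapshot("wrist"); cv2.imwrite("pics/w4.png",im)
h=cv2.cvtColor(im,cv2.COLOR_BGR2HSV); q=(h[...,0]>6)&(h[...,0]<20)&(h[...,1]>170)&(h[...,2]>90)
q[:, :150]=0; q[:,360:]=0;q[300:]=0
n,l,st,c=cv2.connectedComponentsWithStats(q.astype(np.uint8))
for i in range(1,n):
    if st[i,4]>20: print(st[i],c[i],onz(m,c[i],.044))
print(proj(m,[.531,.225,.044]))
cv2.imwrite("pics/c4.png",cv2.resize(im[130:280,170:370],None,fx=4,fy=4,interpolation=cv2.INTER_CUBIC))
go([.531,.225,.15],93.3)
```

```text
[250 184   5  25  95] [251.51578947 196.98947368] [0.5331882  0.20698676 0.044     ]
[287 185   8  24 141] [290.72340426 196.4822695 ] [0.53044755 0.24577984 0.044     ]
[269.77734137 195.86540826]
yaw 93.2 turn [-0.01  0.02 -0.07] then shift [-0.7 15.1 19.6] F [-0.   0.4  1.2] gap 0.0878 pos [0.5312 0.2099 0.1696] t 9.35
```

View pics/c4.png

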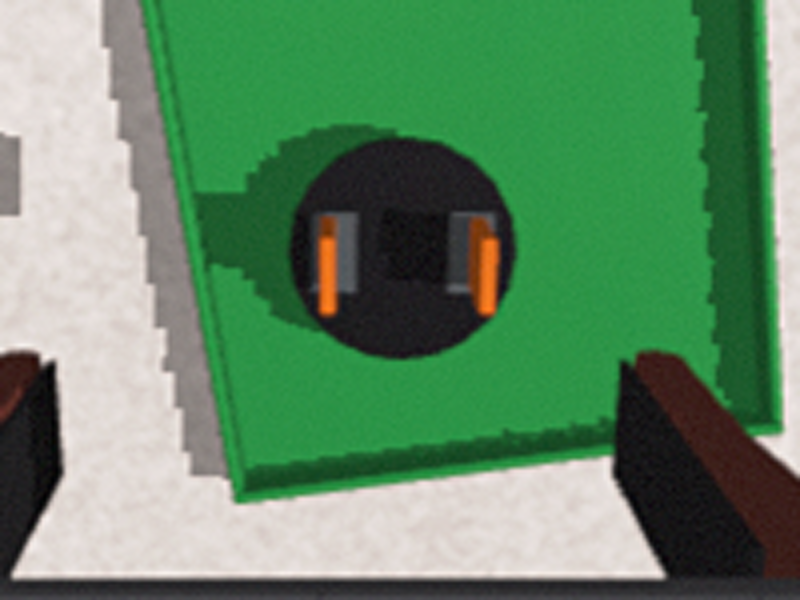

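Cap with tab tops at (328,276) and (487,276) and disc centre at (404,248) in the crop. The tab line is level in the picture, so the yaw is right.

Run:
```python
from h import *
m=camera_model("wrist")
a,b=[onz(m,np.array(p)/4+[170,130],.044) for p in([328,276],[487,276])]
d=onz(m,np.array([404,248])/4+[170,130],.020); y=np.degrees(np.arctan2(*(b-a)[1::-1])); print(a,b,(a+b)/2,d,y)
c=((a+b)/2+d)/2
go([c[0],c[1],.044],y)
```

```text
[0.53740184 0.20771239 0.044     ] [0.53516715 0.24751119 0.044     ] [0.53628449 0.22761179 0.044     ] [0.53533068 0.22811642 0.02      ] 93.21376014648064
yaw 93.2 turn [-0.01  0.02  0.02] then shift [ -5.6  17.7 125.6] F [-0.   0.4  1.2] gap 0.0878 pos [0.5312 0.2099 0.1696] t 9.35
```

Call:
drive_tool(deltas=[[[-5.5,17.5,30,0,0,0,1],[0,0,35,0,0,0,1],[0,0,35,0,0,0,1],[0,0,20,0,0,0,1],[0,0,0,0,0,0,1]]])

```text
clock: 9.85
eef_pos: [0.5351, 0.227, 0.0475]
tcp_rot: [-0.001, -0.028, 1.0, -0.0]
contact_force: [0.0, -0.3, -0.3]
finger_gap: 0.0877
```

Call:
drive_tool(deltas=[[[0,0,0,0,0,0,0.55],[0,0,0,0,0,0,0.55]]])

```text
clock: 10.05
eef_pos: [0.5372, 0.2284, 0.0521]
tcp_rot: [0.002, -0.028, 1.0, 0.001]
contact_force: [0.1, 0.5, 0.2]
finger_gap: 0.0754
```

Run:
```python
from h import *
m=camera_model("wrist"); im=snapshot("wrist"); cv2.imwrite("pics/w5.png",im)
h=cv2.cvtColor(im,cv2.COLOR_BGR2HSV); q=(h[...,0]>6)&(h[...,0]<20)&(h[...,1]>170)&(h[...,2]>90);q[:, :150]=0; q[:,360:]=0;q[300:]=0
n,l,st,c=cv2.connectedComponentsWithStats(q.astype(np.uint8))
for i in range(1,n):
    if st[i,4]>20: print(st[i],c[i],onz(m,c[i],.044))
for _ in range(3): go([.5358,.2279,.044],93.2); snapshot("top")
```

```text
[215 211  11  44 396] [220.07070707 232.95707071] [0.5306565  0.20782879 0.044     ]
[280 212  11  43 388] [285.17525773 233.36340206] [0.52883    0.24540023 0.044     ]
yaw 93.3 turn [0.08 0.26 0.05] then shift [ 1.3 -0.5  7.8] F [ 0.7  0.1 -0.2] gap 0.0715 pos [0.537  0.2285 0.0518] t 10.10
yaw 93.3 turn [0.07 0.23 0.06] then shift [ 1.  -0.6  7.4] F [-0.2 -0.6  0.3] gap 0.0672 pos [0.5368 0.2285 0.0514] t 10.15
yaw 93.3 turn [0.06 0.19 0.07] then shift [ 0.7 -0.6  6.8] F [ 1.3 -0.6  1.1] gap 0.0631 pos [0.5364 0.2286 0.0508] t 10.20
```

Call:
drive_tool(deltas=[[[0.5,-0.5,3,0,0,0,0.55],[0,0,2,0,0,0,0.55],[0,0,0,0,0,0,0.55],[0,0,0,0,0,0,0.55],[0,0,0,0,0,0,0.55]]])

```text
clock: 10.75
eef_pos: [0.5349, 0.2278, 0.0436]
tcp_rot: [-0.0, -0.029, 1.0, -0.0]
contact_force: [0.4, 0.0, -0.1]
finger_gap: 0.0484
```

Run:
```python
from h import *
for _ in range(3): go([.5358,.2279,.044],93.2); im=snapshot("wrist")
cv2.imwrite("pics/c5.png",cv2.resize(im[180:300,170:340],None,fx=4,fy=4,interpolation=cv2.INTER_CUBIC))
```

```text
yaw 93.3 turn [-0.   -0.01  0.08] then shift [-0.9  0.1 -0.4] F [ 0.4  0.  -0.1] gap 0.0484 pos [0.5349 0.2278 0.0436] t 10.75
yaw 93.3 turn [-0.   -0.01  0.09] then shift [-0.9  0.1 -0.4] F [-1.  -0.1 -0.3] gap 0.0486 pos [0.5349 0.2278 0.0436] t 10.80
yaw 93.3 turn [-0.    0.    0.09] then shift [-0.9  0.1 -0.3] F [ 0.1  0.3 -0.2] gap 0.0481 pos [0.5349 0.2278 0.0437] t 10.85
```

View pics/c5.png

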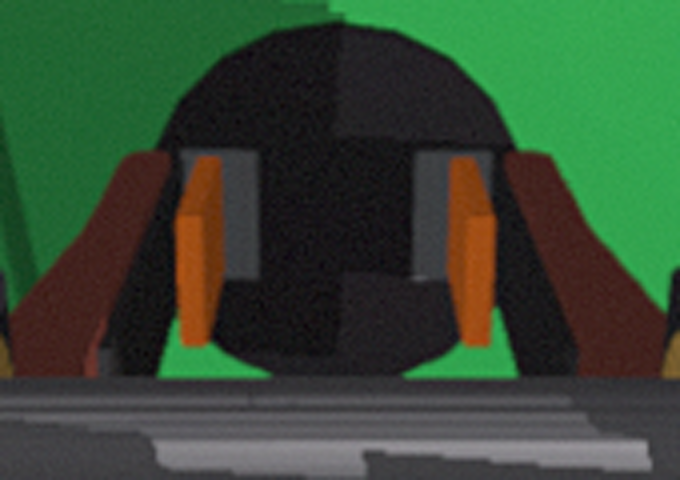

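The fingers stand evenly outside both tabs (180–220 and 450–495), just above the disc. Pinch and lift.

Call:
drive_tool(deltas=[[[0,0,0,0,0,0,0],[0,0,0,0,0,0,0],[0,0,0,0,0,0,0],[0,0,0,0,0,0,0],[0,0,0,0,0,0,0]]])

```text
clock: 11.4
eef_pos: [0.5351, 0.2278, 0.044]
tcp_rot: [0.0, -0.029, 1.0, 0.0]
contact_force: [-0.4, 0.3, 2.3]
finger_gap: 0.0296
```

Call:
drive_tool(deltas=[[[0,0,0,0,0,0,0],[0,0,-15,0,0,0,0],[0,0,-30,0,0,0,0],[0,0,-40,0,0,0,0],[0,0,-40,0,0,0,0]]])

```text
clock: 11.9
eef_pos: [0.5343, 0.2276, 0.1702]
tcp_rot: [-0.001, -0.029, 1.0, -0.0]
contact_force: [0.6, 0.3, -0.1]
finger_gap: 0.0295
```

Run:
```python
from h import *
go([.591,-.028,.215],93.2); go([.53,.0,.215],93.2)
```

```text
yaw 93.3 turn [-0.02 -0.07  0.08] then shift [ -42.3 -258.3  -44.8] F [ 0.6  0.3 -0.1] gap 0.0295 pos [0.5343 0.2276 0.1702] t 11.90
yaw 93.3 turn [-0.02 -0.07  0.08] then shift [  17.  -227.   -44.8] F [ 0.6  0.3 -0.1] gap 0.0295 pos [0.5343 0.2276 0.1702] t 11.90
```

Call:
drive_tool(deltas=[[[0,0,-25,0,0,0,0],[-12,-41,-20,0,0,0,0],[-12,-41,0,0,0,0,0],[-12,-42,0,0,0,0,0],[-12,-42,0,0,0,0,0]]])

```text
clock: 12.4
eef_pos: [0.5925, 0.0633, 0.2148]
tcp_rot: [0.0, -0.029, 1.0, 0.0]
contact_force: [1.0, -0.8, -0.6]
finger_gap: 0.0297
```

Call:
drive_tool(deltas=[[[0,0,0,0,0,0,0],[0,0,0,0,0,0,0],[0,0,0,0,0,0,0]]])

```text
clock: 12.7
eef_pos: [0.592, 0.0656, 0.214]
tcp_rot: [-0.0, -0.029, 1.0, 0.0]
contact_force: [-1.2, -0.3, -0.3]
finger_gap: 0.0299
```

Run:
```python
from h import *
m=camera_model("wrist"); im=snapshot("wrist"); cv2.imwrite("pics/w6.png",im)
import pickle; pickle.dump(m,open("w6.pkl","wb")); print(proj(m,[.591,-.028,.125]))
cv2.imwrite("pics/c6.png",cv2.resize(im[130:280,110:310],None,fx=4,fy=4,interpolation=cv2.INTER_CUBIC))
go([.591,-.028,.215],93.2)
```

```text
[146.01169866 197.01268416]
yaw 93.4 turn [0.02 0.01 0.16] then shift [  6.2 -93.8  -1. ] F [ 0.5 -0.3 -0.2] gap 0.0296 pos [0.592 0.066 0.214] t 12.75
```

View pics/c6.png

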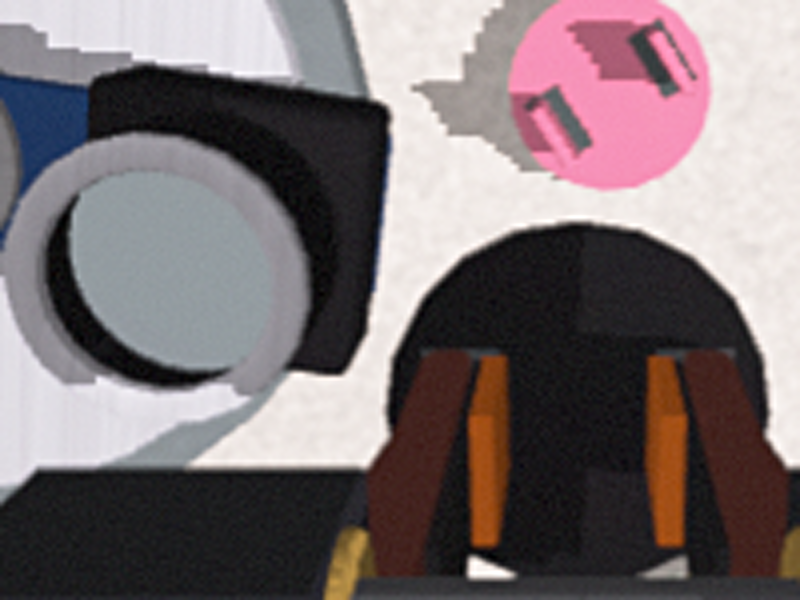

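Lens at crop (158,277), part of its rim washed white at the bottom; cap held level-looking, tab tops around (577,480). I'll fit the lens circles by edge strength.

```bash
cat > fit.py <<'E'
from h import *
from scipy.optimize import minimize
def fit(im,m,circles,p0):
    g=cv2.GaussianBlur(cv2.cvtColor(im,cv2.COLOR_BGR2GRAY).astype(np.float32),(0,0),1.0)
    G=np.hypot(cv2.Sobel(g,5,1,0),cv2.Sobel(g,5,0,1)); a=np.linspace(0,2*np.pi,120)
    def s(p):
        t=0
        for rad,z in circles:
            q=np.array([proj(m,[p[0]+rad*np.cos(x),p[1]+rad*np.sin(x),z]) for x in a],np.float32)
            t+=np.minimum(cv2.remap(G,q[:,0].copy(),q[:,1].copy(),1),80).mean()
        return t
    best=max(((s([p0[0]+i*.0015,p0[1]+j*.0015]),i,j) for i in range(-5,6) for j in range(-5,6)))
    p=[p0[0]+best[1]*.0015,p0[1]+best[2]*.0015]
    o=minimize(lambda p:-s(p),p,method="Nelder-Mead",options=dict(initial_simplex=[p,[p[0]+.001,p[1]],[p[0],p[1]+.001]]))
    return o.x,-o.fun
E
python3 - <<'E'
from fit import *
import pickle
m=pickle.load(open("w6.pkl","rb")); im=cv2.imread("pics/w6.png")
print("lens both",fit(im,m,[(.033,.125),(.025,.125)],[.591,-.028]))
print("bore",fit(im,m,[(.025,.125)],[.591,-.028]))
print("hand",onz(m,[110+158/4,130+277/4],.125))
print("cap disc",fit(im,m,[(.031,.190)],[.592,.066]), "tabs",onz(m,[254.25,250],.214))
t=cv2.imread("pics/t3.png"); print("top cam",fit(t,camera_model("top"),[(.033,.125),(.025,.125)],[.591,-.028]))
E
```

```text
lens both (array([ 0.5948828 , -0.02574128]), np.float64(125.51072692871094))
bore (array([ 0.58797119, -0.01803505]), np.float64(66.28227996826172))
hand [ 0.5928424  -0.02509884  0.125     ]
cap disc (array([0.58982857, 0.06508366]), np.float64(62.88705062866211)) tabs [0.59106475 0.06509961 0.214     ]
top cam (array([ 0.59257333, -0.02541996]), np.float64(139.94876098632812))
```

Call:
drive_tool(deltas=[[[0.6,-23,0,0,0,0,0],[1,-34,0,0,0,0,0],[1,-34,0,0,0,0,0],[0,0,20,0,0,0,0],[0,0,20,0,0,0,0]]])

```text
clock: 13.25
eef_pos: [0.5952, -0.0258, 0.1743]
tcp_rot: [0.001, -0.029, 1.0, -0.0]
contact_force: [-0.1, 0.9, -0.7]
finger_gap: 0.0296
```

Call:
drive_tool(deltas=[[[0,0,0,0,0,0,0],[0,0,0,0,0,0,0],[0,0,0,0,0,0,0]]])

```text
clock: 13.55
eef_pos: [0.5954, -0.0254, 0.1753]
tcp_rot: [0.001, -0.029, 1.0, -0.0]
contact_force: [-0.2, -0.3, -0.8]
finger_gap: 0.0291
```

Run:
```python
from h import *
go([.5945,-.0252,.153],93.2)
```

```text
yaw 93.4 turn [-0.02  0.11  0.16] then shift [ 0.9  0.3 22.3] F [-0.2 -0.3 -0.8] gap 0.0291 pos [ 0.5954 -0.0254  0.1753] t 13.55
```

Call:
drive_tool(deltas=[[[0.8,0.2,3,0,0,0,0],[0,0,3,0,0,0,0],[0,0,3,0,0,0,0],[0,0,0,0,0,0,0]]])

```text
clock: 13.95
eef_pos: [0.5939, -0.026, 0.164]
tcp_rot: [-0.001, -0.029, 1.0, 0.0]
contact_force: [0.4, 0.4, -1.2]
finger_gap: 0.03
```

Call:
drive_tool(deltas=[[[0,0,2,0,0,0,0],[0,0,1,0,0,0,0],[0,0,0,0,0,0,0]]])

```text
clock: 14.25
eef_pos: [0.594, -0.0261, 0.1614]
tcp_rot: [-0.0, -0.029, 1.0, 0.0]
contact_force: [-0.9, 0.8, -1.0]
finger_gap: 0.0296
```

Plug foot is now about 3.5 mm below the rim with no contact force, so I carry on down.

Call:
drive_tool(deltas=[[[0,0,2,0,0,0,0],[0,0,2,0,0,0,0],[0,0,0,0,0,0,0]]])

```text
clock: 14.55
eef_pos: [0.594, -0.026, 0.1572]
tcp_rot: [-0.0, -0.029, 1.0, 0.0]
contact_force: [-0.1, 0.1, -0.9]
finger_gap: 0.0293
```

Call:
drive_tool(deltas=[[[0,0,2,0,0,0,0],[0,0,1,0,0,0,0],[0,0,0,0,0,0,0]]])

```text
clock: 14.85
eef_pos: [0.594, -0.026, 0.1544]
tcp_rot: [-0.0, -0.029, 1.0, 0.0]
contact_force: [0.4, 0.1, -1.4]
finger_gap: 0.0297
```

Call:
drive_tool(deltas=[[[0,0,1,0,0,0,0],[0,0,0,0,0,0,0],[0,0,0,0,0,0,0]]])

```text
clock: 15.15
eef_pos: [0.5941, -0.0261, 0.1536]
tcp_rot: [0.0, -0.029, 1.0, 0.0]
contact_force: [-0.3, -0.5, 0.2]
finger_gap: 0.0293
```

Call:
drive_tool(deltas=[[[0,0,0.7,0,0,0,0],[0,0,0,0,0,0,0],[0,0,0,0,0,0,0]]])

```text
clock: 15.45
eef_pos: [0.5941, -0.0261, 0.153]
tcp_rot: [0.0, -0.029, 1.0, -0.0]
contact_force: [-0.5, -0.2, -0.6]
finger_gap: 0.0293
```

Call:
drive_tool(deltas=[[[0,0,0.7,0,0,0,0],[0,0,0,0,0,0,0]]])

```text
clock: 15.65
eef_pos: [0.5942, -0.0261, 0.1529]
tcp_rot: [0.0, -0.029, 1.0, -0.0]
contact_force: [-1.5, 0.3, 3.2]
finger_gap: 0.0296
```

Call:
drive_tool(deltas=[[[0,0,0.7,0,0,0,0],[0,0,0,0,0,0,0]]])

```text
clock: 15.85
eef_pos: [0.5943, -0.0261, 0.1529]
tcp_rot: [0.001, -0.029, 1.0, -0.0]
contact_force: [-2.3, -0.0, 6.3]
finger_gap: 0.0298
```

Call:
drive_tool(deltas=[[[0,0,0.5,0,0,0,0],[0,0,0,0,0,0,0]]])

```text
clock: 16.05
eef_pos: [0.5944, -0.0261, 0.1529]
tcp_rot: [0.001, -0.029, 1.0, -0.0]
contact_force: [-3.3, -0.5, 6.7]
finger_gap: 0.0294
```

Seated: it stops at z = 0.1529 (0.153 expected) with a steady 6–7 N push. I'll ease off the preload and let go.

Call:
drive_tool(deltas=[[[0,0,-1.3,0,0,0,0],[0,0,0,0,0,0,0.65],[0,0,0,0,0,0,0.65],[0,0,0,0,0,0,0.65],[0,0,0,0,0,0,0.65]]])

```text
clock: 16.55
eef_pos: [0.5939, -0.026, 0.1516]
tcp_rot: [-0.001, -0.029, 1.0, 0.0]
contact_force: [-0.6, 0.5, -0.1]
finger_gap: 0.0561
```

Call:
drive_tool(deltas=[[[0,0,0,0,0,0,0.7],[0,0,-5,0,0,0,0.7],[0,0,-30,0,0,0,0.7],[0,0,-40,0,0,0,0.7],[0,0,-20,0,0,0,0.7]]])

```text
clock: 17.05
eef_pos: [0.5946, -0.0261, 0.2515]
tcp_rot: [0.002, -0.029, 1.0, -0.0]
contact_force: [0.1, -0.2, 0.6]
finger_gap: 0.0609
```

Call:
drive_tool(deltas=[[[0,45,0,0,0,0,1],[0,45,0,0,0,0,1],[0,45,0,0,0,0,1],[0,0,0,0,0,0,1],[0,0,0,0,0,0,1]]])

```text
clock: 17.55
eef_pos: [0.5863, 0.1095, 0.2475]
tcp_rot: [0.0, -0.03, 1.0, -0.0]
contact_force: [0.1, -1.1, -0.0]
finger_gap: 0.0875
```

Run:
```python
from h import *
m=camera_model("wrist"); w=snapshot("wrist"); s=snapshot("side"); t=snapshot("top")
for n,i in(("w9",w),("s9",s),("t9",t)): cv2.imwrite(f"pics/{n}.png",i)
k=lambda a,f:cv2.resize(a,None,fx=f,fy=f,interpolation=cv2.INTER_CUBIC)
o=np.zeros((600,800,3),np.uint8)
o[:300,:400]=k(s[160:235,190:290],4); o[300:,:400]=k(s[100:325,120:420],4/3); o[:300,400:]=k(w[130:280,80:280],2); o[300:,400:]=k(t[130:280,120:320],2)
cv2.imwrite("pics/c9.png",o); go([.594,-.026,.27],93.2)
```

```text
yaw 93.2 turn [-0.02 -0.    0.  ] then shift [   0.  -133.8  -22.6] F [-0.3 -0.7 -0.6] gap 0.0880 pos [0.5865 0.1075 0.2474] t 17.70
```

View pics/c9.png

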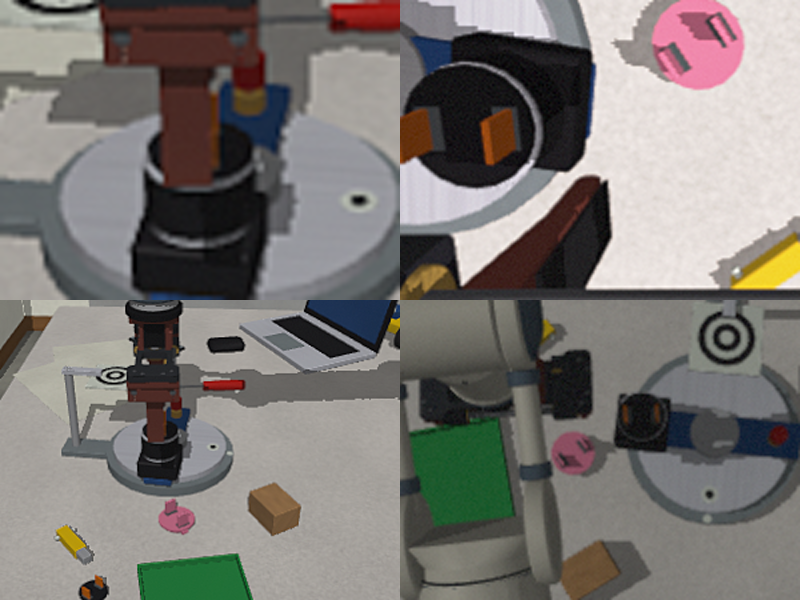

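The cap looks seated with both tabs standing and the yellow motor, carton and screwdriver undisturbed. The hand hides it from the side camera, so I'll step aside for one last check.

Call:
drive_tool(deltas=[[[40,0,0,0,0,0,1],[45,0,0,0,0,0,1],[45,0,0,0,0,0,1],[30,0,0,0,0,0,1],[0,0,0,0,0,0,1]]])

```text
clock: 18.2
eef_pos: [0.4247, 0.0984, 0.2486]
tcp_rot: [0.001, -0.028, 1.0, 0.0]
contact_force: [0.8, -0.0, 0.1]
finger_gap: 0.0881
```

Run:
```python
from fit import *
s=snapshot("side"); t=snapshot("top"); cv2.imwrite("pics/s10.png",s); cv2.imwrite("pics/t10.png",t)
w=cv2.imread("pics/w9.png")
k=lambda a,f:cv2.resize(a,None,fx=f,fy=f,interpolation=cv2.INTER_CUBIC)
o=np.zeros((600,800,3),np.uint8)
o[:300]=k(s[165:203,190:290],8)[:300]; o[300:,:400]=k(w[150:240,60:180],10/3)[:300]; o[300:,400:]=k(s[100:325,120:420],4/3)
cv2.imwrite("pics/c10.png",o)
def red(im,ms):
    h=cv2.cvtColor(im,cv2.COLOR_BGR2HSV); q=((h[...,0]<6)|(h[...,0]>174))&(h[...,1]>150)&(h[...,2]>50); y,x=np.nonzero(q[165:190,240:262]); return x.mean()+240,y.mean()+165
ms=camera_model("side"); print("knob",red(s,ms))
print("disc lens: cap top at .129 fit",fit(s,ms,[(.031,.129)],[.594,-.026]),fit(t,camera_model("top"),[(.033,.125)],[.594,-.026]))
```

```text
knob (np.float64(251.60759493670886), np.float64(176.72151898734177))
disc lens: cap top at .129 fit (array([ 0.59029436, -0.02237784]), np.float64(76.14488983154297)) (array([ 0.58988057, -0.02633595]), np.float64(57.10648727416992))
```

View pics/c10.png

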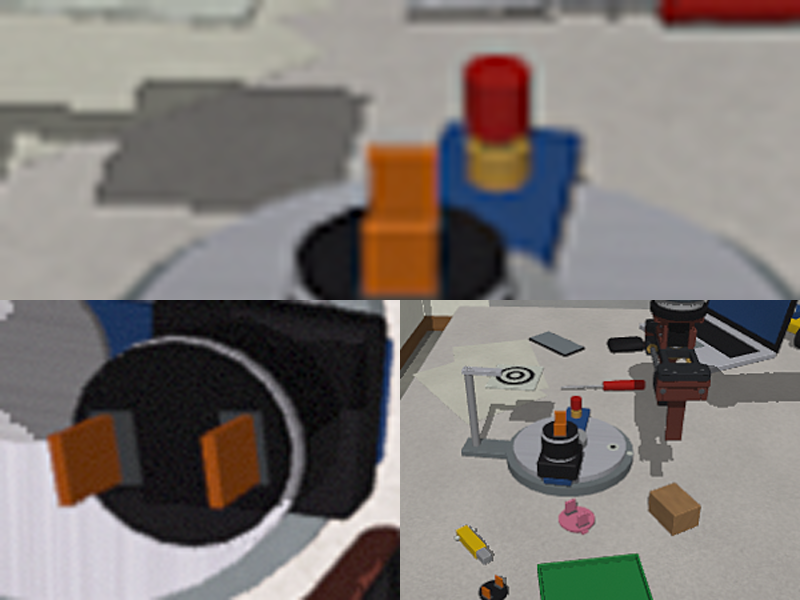

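```bash
python3 -c "
from h import *
print(r.job_done())"
```

```text
the job is handed in; nothing more can be done
None
```

The turntable is parked with the plunger locked in the green hole. The cap is latched on the lens, and I handed the job in at about 18 s of the 61 s allowed.

**What I did:** I lifted the red plunger about 11 mm, swung the turntable 90° and lowered the pin into the green-marked hole. Then I pinched the black cap from the tray and set it on the lens. It came to rest at TCP z = 0.1529 m, against 0.153 expected, with about 7 N of push. After that I let go and moved the hand clear.

**Last checks:**
- **Plunger:** the knob reads fully down, at image row 176.7. Predicted rows were 177.1 for down and 174.5 for resting on the plate.
- **Tabs:** they are about 46 px apart in the wrist picture, against about 47 px expected sprung out and 32 px pinched. I did not tug the cap to test the latch.
- **Level:** the cap looks level by eye, with an even rim around it.
- **Bystanders:** the carton, screwdriver and gear motor look unmoved.

**Checks that disagreed or were weak:**
- **Lens position:** the camera fixes on the lens and cap position differed by up to about 5 mm, and a fit to the lens bore alone was about 8 mm off, so I discarded it. I relied on contact force for the final seating.
- **Side-to-side test of the pin:** this was unclear, with almost no resistance one way and about 5 N the other. I relied on the knob's height instead.
- **Picture budget:** I viewed 12 pictures, two over the budget of 10.

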